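Close a rolling mill's gap by four clicks

TASK

The brass bar is due its next pass through the hand rolling mill, so close the rolls a little: with a fingertip against one arm of the T-bar on top, push the click-stop dial round clockwise, seen from above, by exactly four clicks, and leave it resting in the fourth without ever running past it. Push gently and do not grip the T-bar or take it between the fingers; leave the crank and the things on the bench as they are.

Things in the scene. Friction and masses are not known exactly. Their poses are not given: they have to be found in the camera images.
- mill: Hand rolling mill bolted to an oak board (190 x 164 x 30 mm), fixed to the bench, 279 mm high. Origin: centre of the board's underside, on the bench. x: feed direction; y: to the gear side; crank on the -y side. Frame 92 mm (x) by 126 mm (y); flat gear cover 64 x 150 mm on top ends 230 mm above the bench. Dial and T-bar sit centrally on it.
- plunger (a point): Centre of the fixed brass barrel (15 mm thick, 30 mm long, top 245 mm above the bench) of the spring plunger, lying on the gear cover on the mill's +y side, 46 to 76 mm from the dial's axis.
- dial_axis (a point): Point on the dial's vertical axis at the height of the T-bar's centre line, 268 mm above the bench. Its frame turns with the dial: y along the T-bar to the red ball. The dial under the bar is a notched steel wheel of 41.5 mm radius with a black graduated disc, top 21 mm below the bar's centre line. The hub is 21 mm in diameter (26 mm at its foot) and ends 11 mm above that line.
- red_end (a point): Centre of the red ball (17 mm diameter) at one end of the T-bar, 80 mm from the axis. The T-bar is a level steel rod 10 mm thick through the hub, its two arms alike but for the ball's colour; pushing either arm sideways turns the dial.
- black_end (a point): Centre of the black ball (17 mm diameter) at the other end of the T-bar, 80 mm from the axis, opposite the red one.
- dial (a joint): Turn of dial and T-bar in rad, growing clockwise from above (closes the rolls). A sprung ball holds it every 18 degrees (0.314 rad): it resists up to half-way between two clicks (0.2 N m, some 4 N at 55 mm from the axis), then snaps on into the next. Starts at rest in a click from 0 to 3 (0 to 0.94 rad). A stop bars turning back below 0; ahead it turns on for several turns.
- crank (a joint): Turn of the mill's crank in rad, 0 hanging straight down. It swings on the upper roll's shaft, 134 mm above the bench, and turns easily.
- crank_grip (a point): Centre of the crank's wooden grip (25 mm thick, 74 mm long along the mill's y), 39 mm above the bench, to the mill's -y side.
- bar_mid (a point): Centre of a loose brass bar, 100 x 16 x 6 mm, lying flat in front of the mill, waiting to be rolled.
- oil_mid (a point): Centre of a loose amber oil bottle, 42 mm in diameter, 125 mm high, upright.
- block_mid (a point): Centre of a loose steel dapping block, a 50 mm cube with round hollows.
- mallet_mid (a point): Centre of the head (42 x 80 x 42 mm) of a loose wooden mallet lying on the bench, its handle (20 mm thick, reaching 190 mm) along -x of its frame.

How it is judged:
On the way:
1. a fingertip pushes the T-bar out of its first click (contact force between the fingers and mill above 0.3 N and distance of red_end from where it was at the start of the episode above 0.005 m).
At the end, for the whole second after the job is handed in: The dial is at rest four clicks (72 degrees, within about 6 degrees) clockwise of where it started; the crank is within 0.2 rad of hanging and the bar, bottle, block and mallet are within 20 mm of where they were (distance of red_end from where it was at the start of the episode between 0.0868 and 0.101 m and value of joint dial between 1.1 and 2.36 rad and velocity of joint dial between -0.1 and 0.1 rad/s and value of joint crank between -0.2 and 0.2 rad and distance of each of bar_mid, oil_mid, block_mid, mallet_mid from where it was at the start of the episode below 0.02 m); the robot touches nothing.
It fails at once if the dial ran past the fourth click (more than 4.6 clicks from its start) (distance of red_end from where it was at the start of the episode above 0.1058 m).
It fails at once if the T-bar was taken between the fingers (the grasp point came to the bar itself) (x of the grasp point in the frame of dial_axis between -0.005 and 0.005 m and y of the grasp point in the frame of dial_axis between -0.085 and 0.085 m and z of the grasp point in the frame of dial_axis between -0.03 and 0.014 m).
It fails at once if the mill or its T-bar was pushed or squeezed with more than 30 N (contact force between the fingers and mill above 30 N).
It fails at once if the crank was turned by more than 0.2 rad (value of joint crank above 0.2 rad or value of joint crank below -0.2 rad).
It fails at once if a thing on the bench was moved or lifted by more than 20 mm (distance of any of bar_mid, oil_mid, block_mid, mallet_mid from where it was at the start of the episode above 0.02 m).
It also fails if it takes over 38 s, if anything falls off the work surface, if the arm or the gripper's body presses on something with over 40 N, if the wrist force passes 120 N, or if a joint passes its speed limit or range.

ROBOT

A 6-joint arm with a two-finger parallel gripper is mounted at the origin on the work surface. World frame = base frame: x ahead of the robot, y to its left, z up, the work surface at z = 0. Lengths are in m, angles in rad, forces in N, time in s.
With the tool pointing down it reaches from about 0.4 to 0.825 m from the base axis. Payload 7 kg.
Tool frame: the origin (TCP) lies at the centre of the arm's flange, where the gripper is bolted on; the fingertips stand 178 mm ahead of it and the grasp point (between the pads) lies 159 mm ahead of it; z points along the fingers, y is the direction in which the jaws open and shut (so a half turn about z gives the same grasp; the last joint's range is limited). The gripper opens to 88 mm and grips with 3 to 60 N. Pads are 19 mm wide; open, the fingers measure 130 mm over their backs; the gripper's body (78 mm by 193 mm) begins 47 mm behind the grasp point.
Start: joints at [-0.859, 0.359, 0.012, 0, -1.224, -0.288], TCP at [0.278, -0.615, 0.405] pointing down, gripper open.
Joint ranges: [-3.07, 3.07], [-1.43, 2.12], [-1.02, 1.25], [-3.03, 1.67], [-3.05, -0], [-3.03, 3.03]. Speed limits (rad/s): [2.39, 2.39, 3.01, 3.14, 3.14, 3.14].

INTERFACE

Orientations are given as [roll, pitch, yaw] about the fixed x, y, z axes, in that order (R = Rz(yaw) Ry(pitch) Rx(roll)).
In Python, from station import arm gives the robot as it stands.
- The arm moves only by the shell command python3 -m handwheel 'ROWS' [OPENING] [FORCE]. ROWS is JSON, a list of rows, each a list of 4 numbers: the shift along the world's x, y, z in cm, then the turn about the world's z in rad. In form: [[dx, dy, dz, yaw], ...]. A call has 1 to 20 rows; each row shifts and turns the commanded pose from where the row before left it; what a row does not reach is not made up. A row lasts 1/10 s, in which the tool goes at most 50 mm and 8.59 degrees, less where a joint would pass 70% of its speed; a pose out of reach is approached as far as the arm can. A call is refused whole if a number of a shift passes 5 or a number of a turn 0.15, either way. A call with a gripper value outside its range is refused whole. OPENING is the closure, from 0 (fully open) to 1 (shut), set as the call begins (- or left out, the last holds). The fingers move at their own pace and stop on an object; FORCE is the grip in N (left out, the last holds). Time passes only in rows, so rows that do not move let the fingers close. It gives the time, the measured TCP pose, the force and the opening at its end, in the units of the state.
- arm.get_state(): the state, without advancing time (a new reading comes with each control period).
- arm.grab_frame(name): name is "side" or "top"; returns a dict with "image" (420x560x3 uint8, red, green, blue), "depth" (420x560 float32, m along the optical axis (not along the pixel's ray), 0 where there is no reading), "vfov" (degrees; the focal length in pixels is half the picture's height over the tangent of half this angle, whatever the lens; pixels are square), "cx", "cy" (the principal point, pixels), "rvec" (rotation vector, rad) and "tvec" (3), from world to camera coordinates, as OpenCV has them. Camera axes: x right, y down, z forward; pixel columns grow to the right and rows downward; lengths in m; the calibration is good to about 2 mm. A picture is of the moment at which its call begins.
- arm.job_done(): hands the job in, once; it reports no verdict.
The state is a dict: "t": time; "q": joint angles; "qd": joint speeds; "joint_efforts": joint torques, N m; "eef_pos": TCP position; "ee_rot": TCP orientation; "force": force on the tool from outside, world axes, zero at the start; "moment": the same for the moment, N m; "width": finger opening in m.
Only numpy, scipy, OpenCV 4.12 (cv2) and the standard library are available. Lean on these libraries where they do the work, as an engineer would, in place of code of your own. Each camera call takes 0.05 s, during which the arm holds its last target.

## Working session

There is one attempt and no reset: what is moved stays moved. The work goes in short steps, Python scripts to look and compute and a shell command to move; the robot and the scene stay as the last step left them, time stands still between calls to the robot, and variables do not carry over. Pictures are saved under pics/ and viewed, and the job is handed in when it is done.

```bash
mkdir -p pics
cat > h.py <<'E'
import numpy as np, cv2
from station import arm
def grab(n,save=None):
    f=arm.grab_frame(n)
    if save: cv2.imwrite('pics/'+save,f['image'][:,:,::-1])
    return f
def cam(f):
    h=f['image'].shape[0]; fl=h/2/np.tan(np.radians(f['vfov'])/2)
    R=cv2.Rodrigues(np.array(f['rvec'],float))[0]; t=np.array(f['tvec'],float).ravel()
    return fl,R,t
def plane(f,u,v,z):
    fl,R,t=cam(f); d=R.T@np.array([(u-f['cx'])/fl,(v-f['cy'])/fl,1]); c=-R.T@t
    return c+d*(z-c[2])/d[2]
def pt(f,u,v):
    fl,R,t=cam(f); z=f['depth'][int(v),int(u)]
    return R.T@(np.array([(u-f['cx'])/fl*z,(v-f['cy'])/fl*z,z])-t)
def proj(f,P):
    fl,R,t=cam(f); p=R@np.array(P)+t; return p[0]/p[2]*fl+f['cx'],p[1]/p[2]*fl+f['cy']
E
python3 - <<'E'
from h import *
for n in('top','side'):
    f=grab(n,n+'0.png'); print(n,f['vfov'],f['cx'],f['cy'],(-cam(f)[1].T@cam(f)[2]).round(3), f.keys())
s=arm.get_state(); print({k:np.round(v,3) for k,v in s.items()})
E
```

```text
top 57.03144775022855 284.6827305554348 212.25877830465282 [0.533 0.058 0.934] dict_keys(['image', 'depth', 'vfov', 'cx', 'cy', 'rvec', 'tvec'])
side 49.74726715430779 281.471372117462 206.48174175247024 [0.422 0.822 0.903] dict_keys(['image', 'depth', 'vfov', 'cx', 'cy', 'rvec', 'tvec'])
{'t': np.float64(0.1), 'q': array([-0.859,  0.359,  0.011, -0.   , -1.224, -0.288]), 'qd': array([ 0.001, -0.002,  0.003,  0.   ,  0.002, -0.001]), 'joint_efforts': array([-0.0000e+00, -5.8416e+01,  2.9375e+01,  7.0150e+00,  1.0000e-02,
       -0.0000e+00]), 'eef_pos': array([ 0.277, -0.615,  0.404]), 'ee_rot': array([ 3.14 , -0.   , -2.718]), 'force': array([ 0.74 , -1.429, -0.112]), 'moment': array([-0.021, -0.007,  0.008]), 'width': np.float64(0.088)}
```

View pics/top0.png

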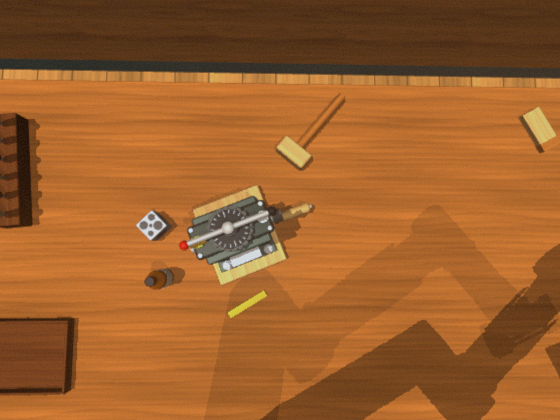

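View pics/side0.png

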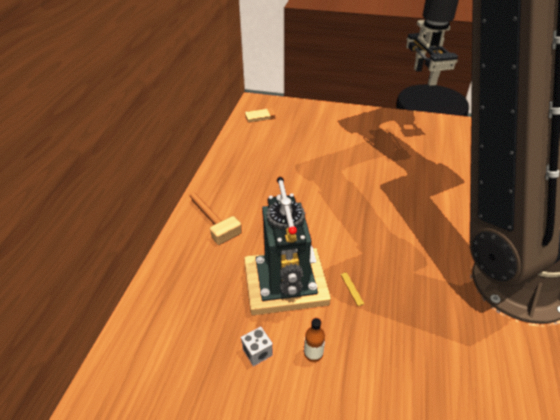

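Run:
```python
from h import *
f=grab('top'); g=grab('side')
im=f['image']; big=cv2.resize(im[170:330,120:340],None,fx=3.6,fy=3.6,interpolation=cv2.INTER_CUBIC); cv2.imwrite('pics/topz.png',big[:,:,::-1])
im=g['image']; big=cv2.resize(im[170:320,220:340],None,fx=4,fy=4,interpolation=cv2.INTER_CUBIC); cv2.imwrite('pics/sidez.png',big[:,:,::-1])
for n,F in(('top',f),('side',g)):
    i=F['image'].astype(int); m=((i[:,:,0]>110)&(i[:,:,1]<40)&(i[:,:,2]<40)).astype(np.uint8)
    k,l,st,c=cv2.connectedComponentsWithStats(m)
    for a in range(1,k):
        if st[a,4]>8: print(n,st[a],c[a],plane(F,*c[a],.268),pt(F,*c[a]))
for u,v in((228,228),(276,213)): print(plane(f,u,v,.268),plane(f,u,v,.279),pt(f,u,v))
```

```text
top [180 242   8   6  18] [183.77777778 244.61111111] [0.54352746 0.20411552 0.268     ] [0.54339444 0.20229979 0.27628182]
side [289 227   8   7  21] [293.19047619 230.80952381] [0.54031237 0.20375797 0.268     ] [0.53936578 0.20868596 0.27306769]
[0.57187748 0.12962928 0.268     ] [0.57123247 0.12844812 0.279     ] [0.57135779 0.12867761 0.27686278]
[0.59793646 0.04730255 0.268     ] [0.59686096 0.04748141 0.279     ] [0.60992203 0.04530931 0.14541355]
```

View pics/topz.png

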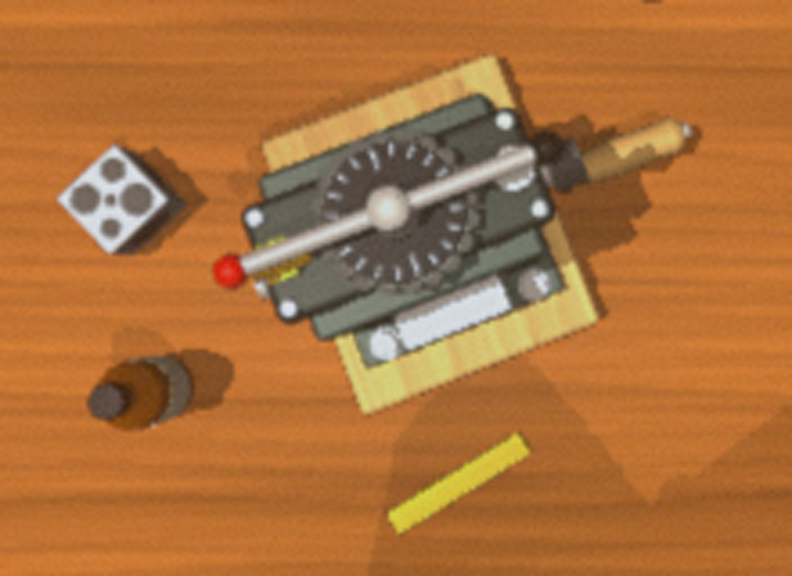

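View pics/sidez.png

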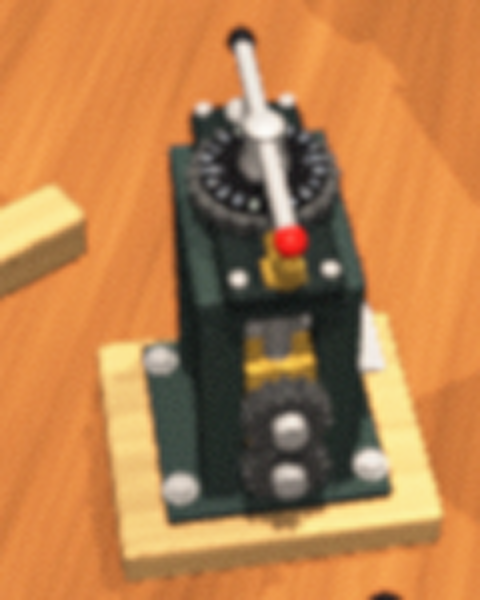

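The red ball is at top px (184,245), the hub at (228,228) and the black ball at (273,212). That puts the axis at about (0.571, 0.1285) and the red arm at about 111°, over the plunger. Clockwise moves the red arm towards +x, so I'll push from its robot side with closed fingers.

```bash
python3 -m handwheel '[[2.4,3.6,0.9,-0.03],[2.4,3.6,0.9,-0.027],[2.4,3.6,0.9,0],[2.4,3.6,0.9,0],[2.4,3.6,0.9,0],[2.4,3.6,0.9,0],[2.4,3.6,0.9,0],[2.4,3.6,0.9,0],[2.4,3.6,0.9,0],[2.4,3.6,0.5,0],[0.1,4.2,0,0],[0.1,4.2,0,0],[0.1,4.2,0,0],[0.1,4.2,0,0],[0.1,4.2,0,0],[0.1,4.2,0,0],[0.1,4.2,0,0],[0.1,4.2,0,0],[0,4.2,0,0],[0,4.2,0,0]]' 1 5; python3 -m handwheel '[[0,0,0,0],[0,0,0,0],[0,0,0,0]]'
python3 - <<'E'
from h import *
for n in('top','side'):
    f=grab(n); im=f['image'];
    big=cv2.resize(im[170:330,120:340] if n=='top' else im[100:300,200:400],None,fx=3,fy=3,interpolation=cv2.INTER_CUBIC); cv2.imwrite('pics/a_'+n+'.png',big[:,:,::-1])
s=arm.get_state(); print({k:np.round(s[k],4) for k in('t','eef_pos','ee_rot','force','width')})
E
```

```text
t: 2.2
eef_pos: [0.5251, 0.1664, 0.4908]
ee_rot: [3.141, 0.0, -2.775]
force: [0.9, -0.1, -0.6]
width: 0.0007
t: 2.5
eef_pos: [0.5254, 0.1643, 0.4906]
ee_rot: [-3.141, -0.0, -2.775]
force: [-1.2, 0.3, 0.1]
width: 0.0005
{'t': np.float64(2.6), 'eef_pos': array([0.5255, 0.1638, 0.4908]), 'ee_rot': array([-3.1416e+00,  1.0000e-04, -2.7759e+00]), 'force': array([-0.1087,  0.1592, -0.2432]), 'width': np.float64(0.0008)}
```

View pics/a_top.png

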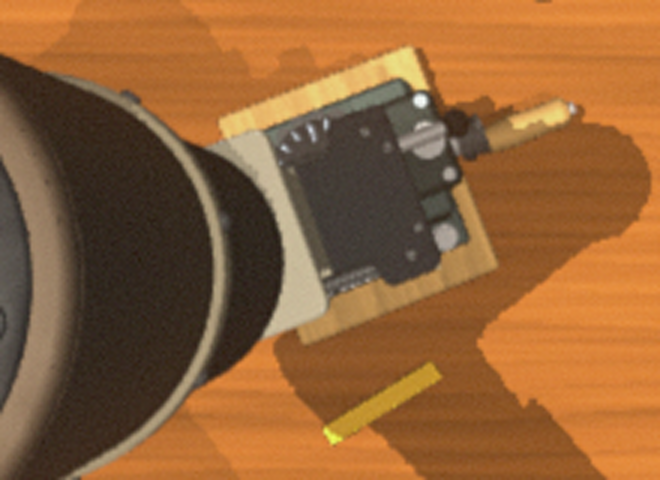

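View pics/a_side.png

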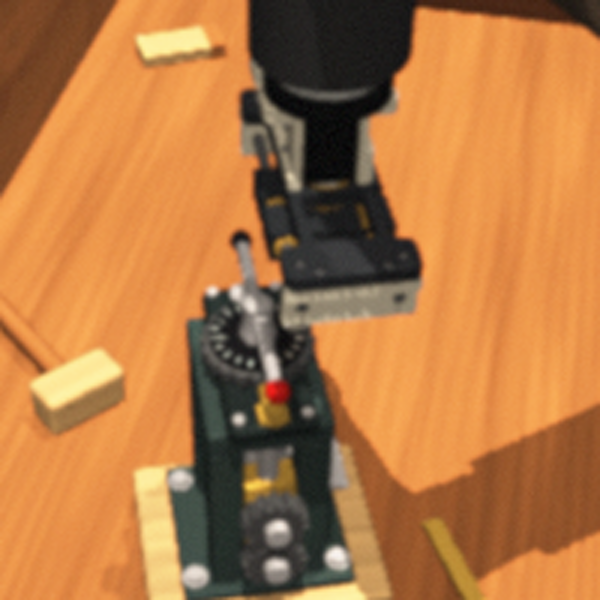

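```bash
python3 -m handwheel '[[0,0,-1,0],[0,0,-1,0],[0,0,-1,0],[0,0,-1,0],[0,0,-1,0],[0,0,-0.9,0],[0,0,0,0],[0,0,0,0],[0,0,0,0]]'
python3 -m handwheel '[[0.23,0.09,0,0],[0.23,0.09,0,0],[0.23,0.09,0,0],[0,0,0,0],[0,0,0,0]]'
python3 -m handwheel '[[0.19,0.07,0,0],[0.19,0.07,0,0],[0.19,0.07,0,0],[0,0,0,0]]'
python3 - <<'E'
from h import *
for n in('top','side'):
    f=grab(n); im=f['image'];
    big=cv2.resize(im[170:330,120:340] if n=='top' else im[100:300,200:400],None,fx=3,fy=3,interpolation=cv2.INTER_CUBIC); cv2.imwrite('pics/b_'+n+'.png',big[:,:,::-1])
s=arm.get_state(); print({k:np.round(s[k],4) for k in('t','eef_pos','ee_rot','force','width')})
E
```

```text
t: 3.5
eef_pos: [0.5257, 0.1649, 0.4322]
ee_rot: [3.142, 0.001, -2.775]
force: [0.0, 0.2, -0.8]
width: -0.0001
t: 4.0
eef_pos: [0.5325, 0.1674, 0.4316]
ee_rot: [3.142, -0.0, -2.775]
force: [0.5, -0.4, -0.5]
width: 0.0006
t: 4.4
eef_pos: [0.5384, 0.1696, 0.4316]
ee_rot: [-3.142, -0.0, -2.775]
force: [-0.2, -0.2, -0.5]
width: 0.0006
{'t': np.float64(4.5), 'eef_pos': array([0.5382, 0.1695, 0.4315]), 'ee_rot': array([-3.1416e+00, -2.0000e-04, -2.7749e+00]), 'force': array([ 0.6292,  0.0658, -0.4919]), 'width': np.float64(0.0006)}
```

View pics/b_top.png

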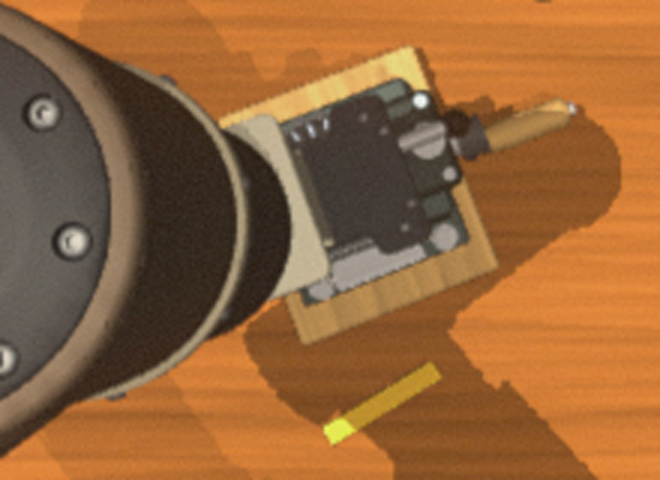

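View pics/b_side.png

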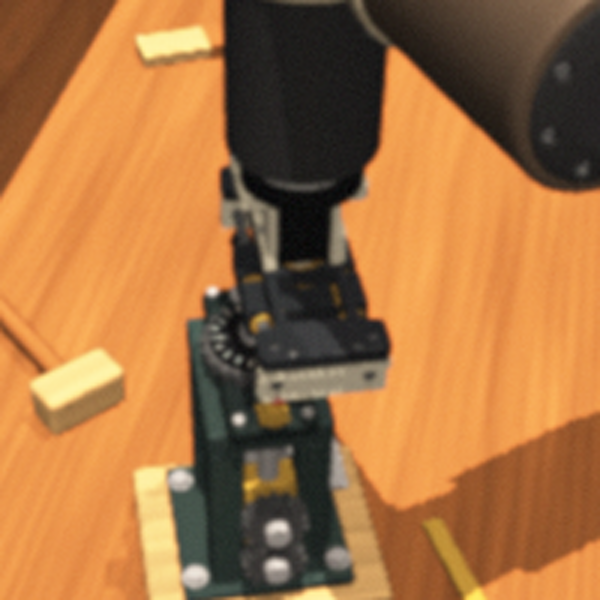

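```bash
cat >> h.py <<'E'
A=np.array([.5712,.1285]); TH0=np.radians(111); Y0=-2.775
def pos(phi,r=.05,d=.0145):
    th=TH0-phi; u=np.array([np.cos(th),np.sin(th)]); p=np.array([np.sin(th),-np.cos(th)])
    return A+r*u-d*p
def st():
    s=arm.get_state(); x=s['eef_pos'][:2]-A; yaw=s['ee_rot'][2]
    th=TH0-(Y0-yaw); u=np.array([np.cos(th),np.sin(th)]); p=np.array([np.sin(th),-np.cos(th)])
    print('t %.2f finger phi(yaw) %.2f deg r %.4f d %.4f'%(s['t'],np.degrees(Y0-yaw),x@u,-x@p), 'bearing', np.degrees(TH0-np.arctan2(x[1],x[0])).round(2),'F',np.round(s['force'],2),'M',np.round(s['moment'],3), s['eef_pos'].round(4))
E
python3 - <<'E'
from h import *
st()
for k in range(0,40): 
    a=np.radians(1.8*k); b=np.radians(1.8*(k+1)); print(1.8*(k+1),np.round((pos(b)-pos(a))*100,3))
E
```

```text
t 4.50 finger phi(yaw) -0.01 deg r 0.0502 d 0.0161 bearing -17.82 F [ 0.63  0.07 -0.49] M [-0.03  -0.012 -0.033] [0.5382 0.1695 0.4315]
1.8 [0.132 0.097]
3.6 [0.135 0.093]
5.4 [0.138 0.088]
7.2 [0.14  0.084]
9.0 [0.143 0.079]
10.8 [0.145 0.075]
12.6 [0.148 0.07 ]
14.4 [0.15  0.066]
16.2 [0.152 0.061]
18.0 [0.154 0.056]
19.8 [0.155 0.051]
21.6 [0.157 0.046]
23.400000000000002 [0.158 0.041]
25.2 [0.159 0.036]
27.0 [0.161 0.031]
28.8 [0.161 0.026]
30.6 [0.162 0.021]
32.4 [0.163 0.016]
34.2 [0.163 0.011]
36.0 [0.163 0.006]
37.800000000000004 [0.164 0.001]
39.6 [ 0.163 -0.004]
41.4 [ 0.163 -0.009]
43.2 [ 0.163 -0.015]
45.0 [ 0.162 -0.02 ]
46.800000000000004 [ 0.162 -0.025]
48.6 [ 0.161 -0.03 ]
50.4 [ 0.16  -0.035]
52.2 [ 0.159 -0.04 ]
54.0 [ 0.157 -0.045]
55.800000000000004 [ 0.156 -0.05 ]
57.6 [ 0.154 -0.055]
59.4 [ 0.152 -0.059]
61.2 [ 0.15  -0.064]
63.0 [ 0.148 -0.069]
64.8 [ 0.146 -0.074]
66.60000000000001 [ 0.144 -0.078]
68.4 [ 0.141 -0.083]
70.2 [ 0.139 -0.087]
72.0 [ 0.136 -0.091]
```

```bash
python3 -m handwheel '[[0.15,0.06,0,0],[0,0,0,0]]'; python3 -m handwheel '[[0.132,0.097,0,-0.0314],[0.135,0.093,0,-0.0314],[0.138,0.088,0,-0.0314]]';python3 -c "from h import *; st()"; python3 -m handwheel '[[0.14,0.084,0,-0.0314],[0.143,0.079,0,-0.0314],[0.145,0.075,0,-0.0314]]'
python3 - <<'E'
from h import *
st()
f=grab('top'); im=f['image'];
big=cv2.resize(im[170:330,120:340],None,fx=3,fy=3,interpolation=cv2.INTER_CUBIC); cv2.imwrite('pics/c_top.png',big[:,:,::-1]);st()
E
```

```text
t: 4.7
eef_pos: [0.5398, 0.1702, 0.4317]
ee_rot: [-3.142, 0.0, -2.775]
force: [-0.8, -0.3, 0.4]
width: 0.0006
t: 5.0
eef_pos: [0.5433, 0.1729, 0.4316]
ee_rot: [3.141, -0.001, -2.87]
force: [-2.1, 0.6, 1.8]
width: 0.0004
t 5.00 finger phi(yaw) 5.45 deg r 0.0502 d 0.0150 bearing -11.17 F [-2.07  0.55  1.77] M [0.165 0.853 0.079] [0.5433 0.1729 0.4316]
t: 5.3
eef_pos: [0.5479, 0.1754, 0.4316]
ee_rot: [3.141, -0.0, -2.964]
force: [0.7, 0.2, 0.3]
width: 0.0004
t 5.30 finger phi(yaw) 10.85 deg r 0.0502 d 0.0147 bearing -5.43 F [0.67 0.21 0.3 ] M [-0.073 -0.023 -0.03 ] [0.5479 0.1754 0.4316]
t 5.35 finger phi(yaw) 10.95 deg r 0.0503 d 0.0145 bearing -5.15 F [-0.29 -0.19  0.34] M [ 0.006 -0.034  0.01 ] [0.5481 0.1755 0.4316]
```

View pics/c_top.png

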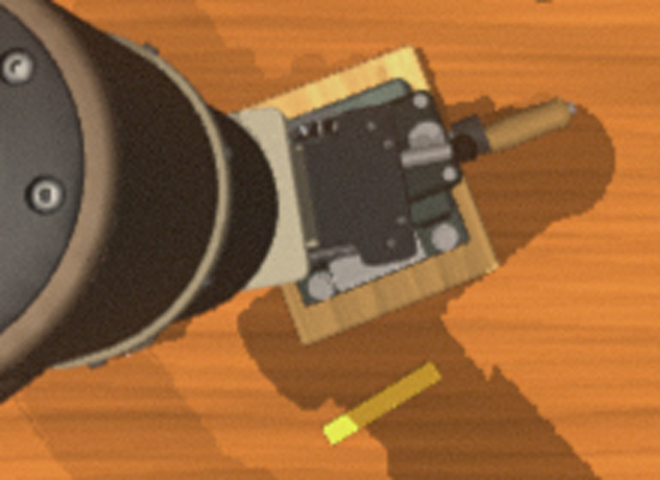

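The first click snapped in: the black ball is now at zoom px (463,147), with the bar about 2.6° off level (20.6° minus 18°). Next, the second click.

```bash
python3 -m handwheel '[[0.148,0.07,0,-0.0314],[0.15,0.066,0,-0.0314],[0.152,0.061,0,-0.0314],[0.154,0.056,0,-0.0314],[0.155,0.051,0,-0.0314],[0.157,0.046,0,-0.0314],[0.158,0.041,0,-0.0314]]';python3 -c "from h import *; st()"; python3 -m handwheel '[[0.159,0.036,0,-0.0314],[0.161,0.031,0,-0.0314],[0.161,0.026,0,-0.0314],[0,0,0,0]]'
python3 - <<'E'
from h import *
st()
f=grab('top'); im=f['image'];
big=cv2.resize(im[170:330,120:340],None,fx=3,fy=3,interpolation=cv2.INTER_CUBIC); cv2.imwrite('pics/d_top.png',big[:,:,::-1]);st()
E
```

```text
t: 6.05
eef_pos: [0.5584, 0.1793, 0.4316]
ee_rot: [3.141, -0.001, 3.1]
force: [-1.6, 1.2, 1.3]
width: 0.0003
t 6.05 finger phi(yaw) -336.60 deg r 0.0502 d 0.0149 bearing 6.83 F [-1.59  1.18  1.29] M [0.38  0.77  0.068] [0.5584 0.1793 0.4316]
t: 6.45
eef_pos: [0.5636, 0.1802, 0.4316]
ee_rot: [-3.142, -0.0, 3.006]
force: [-0.1, 0.5, -0.0]
width: 0.0001
t 6.45 finger phi(yaw) -331.23 deg r 0.0502 d 0.0145 bearing 12.63 F [-0.13  0.53 -0.01] M [-0.04   0.004 -0.001] [0.5636 0.1802 0.4316]
t 6.50 finger phi(yaw) -331.29 deg r 0.0501 d 0.0145 bearing 12.58 F [-0.08  0.17 -0.3 ] M [-0.07  -0.017 -0.03 ] [0.5636 0.1801 0.4316]
```

View pics/d_top.png

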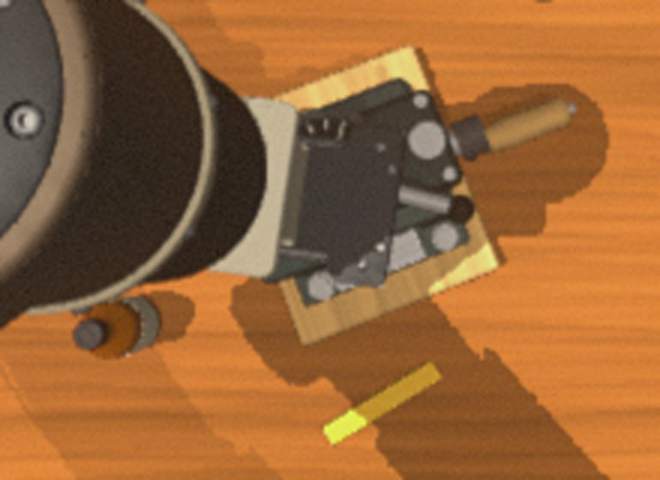

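Second click is in: the black ball is at zoom px (460,208), about −15° from the hub as expected. Now the third.

```bash
python3 -m handwheel '[[0.162,0.021,0,-0.0314],[0.163,0.016,0,-0.0314],[0.163,0.011,0,-0.0314],[0.163,0.006,0,-0.0314],[0.164,0.001,0,-0.0314],[0.163,-0.004,0,-0.0314],[0.163,-0.009,0,-0.0314]]';python3 -c "from h import *; st()"; python3 -m handwheel '[[0.163,-0.015,0,-0.0314],[0.162,-0.02,0,-0.0314],[0.162,-0.025,0,-0.0314],[0,0,0,0]]'
python3 - <<'E'
from h import *
st()
f=grab('top'); im=f['image'];
big=cv2.resize(im[170:330,120:340],None,fx=3,fy=3,interpolation=cv2.INTER_CUBIC); cv2.imwrite('pics/e_top.png',big[:,:,::-1]);st()
E
```

```text
t: 7.2
eef_pos: [0.575, 0.1807, 0.4316]
ee_rot: [3.141, -0.0, 2.784]
force: [-0.6, 1.7, 0.7]
width: 0.0003
t 7.20 finger phi(yaw) -318.49 deg r 0.0502 d 0.0147 bearing 25.16 F [-0.56  1.71  0.72] M [0.368 0.583 0.039] [0.575  0.1807 0.4316]
t: 7.6
eef_pos: [0.5801, 0.1798, 0.4316]
ee_rot: [-3.141, 0.0, 2.69]
force: [0.6, 0.6, -0.4]
width: 0.0007
t 7.60 finger phi(yaw) -313.14 deg r 0.0500 d 0.0143 bearing 30.9 F [ 0.56  0.58 -0.42] M [-0.1    0.01  -0.023] [0.5801 0.1798 0.4316]
t 7.65 finger phi(yaw) -313.21 deg r 0.0500 d 0.0144 bearing 30.76 F [-0.82  0.23  0.4 ] M [-0.096 -0.014  0.046] [0.58   0.1798 0.4316]
```

View pics/e_top.png

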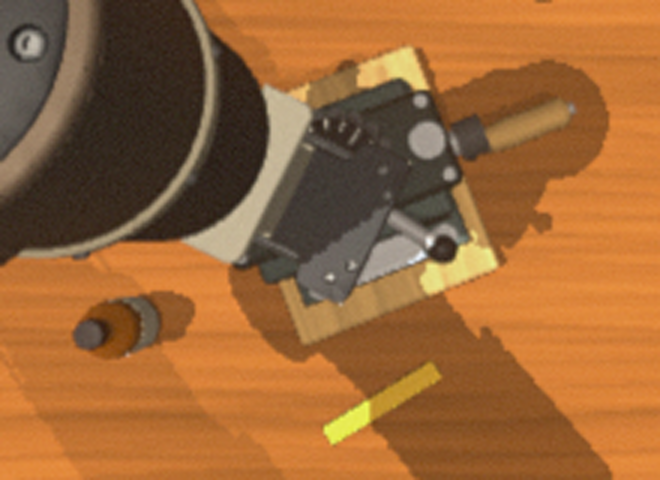

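Third click is in: black ball at zoom px (442,248), about −32° against an expected −33°. Fourth click now, stopping the finger at 64.8°.

```bash
python3 -m handwheel '[[0.161,-0.03,0,-0.0314],[0.16,-0.035,0,-0.0314],[0.159,-0.04,0,-0.0314],[0.157,-0.045,0,-0.0314],[0.156,-0.05,0,-0.0314],[0.154,-0.055,0,-0.0314],[0.152,-0.059,0,-0.0314]]';python3 -c "from h import *; st()"; python3 -m handwheel '[[0.15,-0.064,0,-0.0314],[0.148,-0.069,0,-0.0314],[0.146,-0.074,0,-0.0314],[0,0,0,0]]'
python3 - <<'E'
from h import *
st()
f=grab('top'); im=f['image'];
big=cv2.resize(im[170:330,120:340],None,fx=3,fy=3,interpolation=cv2.INTER_CUBIC); cv2.imwrite('pics/f_top.png',big[:,:,::-1]);st()
E
```

```text
t: 8.35
eef_pos: [0.5909, 0.1769, 0.4317]
ee_rot: [3.141, -0.0, 2.47]
force: [-1.8, 2.4, 1.8]
width: 0.0007
t 8.35 finger phi(yaw) -300.50 deg r 0.0501 d 0.0148 bearing 43.1 F [-1.77  2.42  1.79] M [0.472 0.681 0.008] [0.5909 0.1769 0.4317]
t: 8.75
eef_pos: [0.5956, 0.1744, 0.4316]
ee_rot: [-3.141, 0.0, 2.376]
force: [-0.4, 0.2, 0.5]
width: 0.0004
t 8.75 finger phi(yaw) -295.14 deg r 0.0500 d 0.0143 bearing 48.93 F [-0.43  0.21  0.45] M [-0.056 -0.032 -0.079] [0.5956 0.1744 0.4316]
t 8.80 finger phi(yaw) -295.21 deg r 0.0500 d 0.0143 bearing 48.78 F [-0.83 -0.2   0.11] M [-0.082 -0.076 -0.004] [0.5954 0.1745 0.4316]
```

View pics/f_top.png

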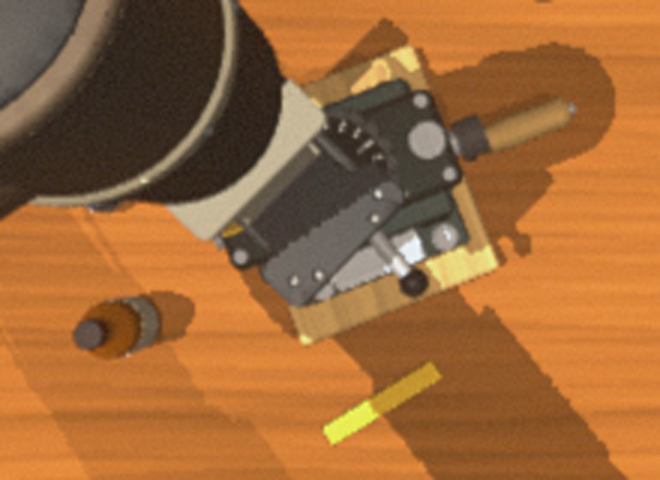

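Fourth click is in: black ball at zoom px (414,283), about −51° as expected. Backing off and lifting clear.

```bash
python3 -m handwheel '[[-0.36,0.35,0,0],[-0.36,0.35,0,0],[-0.36,0.35,0,0],[0,0,1.5,0],[0,0,2,0],[0,0,3,0],[0,0,3,0],[-0.5,-4,0,0],[-0.5,-4,0,0],[-0.5,-4,0,0],[-0.5,-4,0,0],[-0.5,-4,0,0],[-0.5,-4,0,0],[-0.5,-4,0,0],[-0.5,-4,0,0],[-0.5,-4,0,0],[0,-4,0,0],[0,-4,0,0],[0,0,0,0]]'
python3 -m handwheel '[[0,0,0,0],[0,0,0,0]]'
python3 - <<'E'
from h import *
f=grab('top','g_top.png'); g=grab('side','g_side.png');st()
for n,F in(('top',f),('side',g)):
    i=F['image'].astype(int); m=((i[:,:,0]>110)&(i[:,:,1]<40)&(i[:,:,2]<40)).astype(np.uint8)
    k,l,s,c=cv2.connectedComponentsWithStats(m)
    for a in range(1,k):
        if s[a,4]>8:
            P=plane(F,*c[a],.268); P0={'top':(.5435,.2041),'side':(.5403,.2038)}[n]
            print(n,c[a],P,'moved',np.hypot(*(P[:2]-P0)))
E
```

```text
t: 10.7
eef_pos: [0.539, -0.258, 0.5261]
ee_rot: [-3.14, -0.0, 2.375]
force: [0.9, 1.0, -1.1]
width: 0.0004
t: 10.9
eef_pos: [0.5394, -0.2541, 0.5267]
ee_rot: [3.141, 0.0, 2.378]
force: [0.6, 0.6, -0.0]
width: 0.0007
t 11.00 finger phi(yaw) -295.33 deg r -0.2983 d -0.2410 bearing 205.74 F [-0.43  0.38  0.12] M [-0.067 -0.036 -0.009] [ 0.5395 -0.2537  0.5269]
side [250.83333333 216.91666667] [0.63253463 0.18352384 0.268     ] moved 0.09443701567589675
```

View pics/g_top.png

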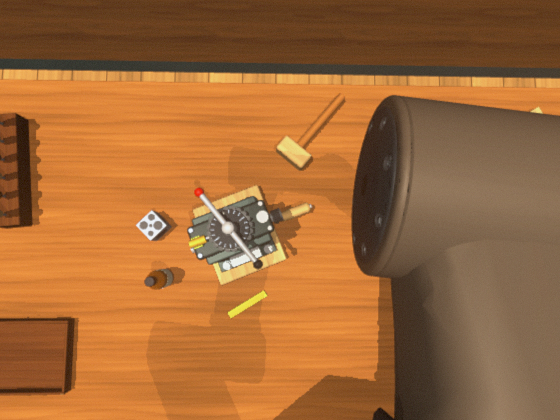

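View pics/g_side.png

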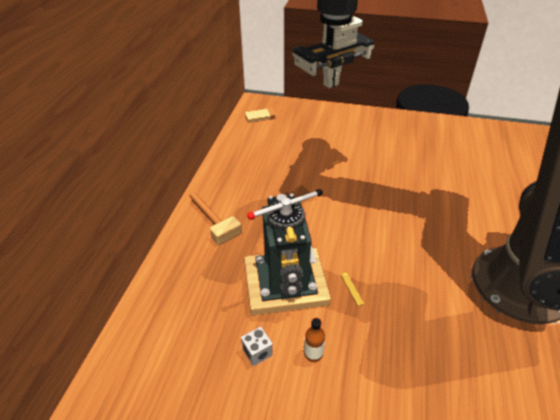

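The red ball moved 94.4 mm by the side view; four clicks should give 94.0 mm. In the top view it now sits at px (199,192), and the crank and loose things look unmoved. The arm is well clear, so I'm handing in.

```bash
python3 -c "
from station import arm
print(arm.job_done())"
```

```text
the job is handed in; nothing more can be done
None
```

I pushed the red arm of the T-bar clockwise with the closed fingertips, one click at a time, and stopped once the fourth click had snapped in. Then I backed off, lifted clear and handed the job in at about 11 s.

- **Dial:** a top picture after each push showed one 18° click each time. At the end the side view put the red ball 94.4 mm from its start; exactly four clicks is 94.0 mm. The top view showed the bar about 72° round. My colour mask missed the ball in the final top picture, so that view was judged by eye only.
- **Force:** wrist readings during the pushes were about 2–4 N, against the 30 N limit. I only read them between moves, so I did not see the peak.
- **Crank and bench things:** the crank, bar, bottle, block and mallet looked unmoved in the last pictures; I did not measure them. The arm ended well clear of everything.

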